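# Turn the leaf of the recipe board

### The job

Turn the propped-up leaf of the recipe board over its spine so that it lies flat on the other side, the left as the robot sees it. First clear the steel leveller off the left page: push it with the fingers until it stands upright on the counter, wholly off the board. Then push the leaf up and over with a fingertip and press its edge down gently until it lies fully flat; grip or lift nothing, and leave the other things on the counter alone.

Things in the scene. Friction and masses are not known exactly. Their poses are not given: they have to be found in the camera images.
- board: recipe board: a wooden book lying open, fixed to the counter, 190 mm (x) by 300 mm (y). Origin: centre of its underside, at z = 0. Its x runs along the spine away from the robot, y to the left. The wood is 6 mm thick; a fixed white page plate on each half (170 mm in x, |y| 14 to 140 mm) brings the surface to 7.5 mm.
- spine_mid (a point): middle of the spine, on the leaf's hinge axis, 10 mm above the board's origin. The axis runs along the board's x. A fixed 7 mm steel spine rod lies on it, its top 14 mm above the counter, between two end blocks of the same height.
- leaf (a joint): angle of the white rigid leaf about the spine, rad: 0 = flat on the right half (board -y), pi/2 = upright, 3.14 = flat on the left half (+y), at its stop. At the start it stands propped at 0.55 to 0.95 over the right half. The hinge is stiff (0.13 N m of friction): the leaf stays where it is left at any angle, does not fall by itself and needs 1 to 3 N at the free edge.
- leaf_edge (a point): middle of the leaf's free edge, 132 mm from the hinge axis. The leaf is a plate 170 mm along the spine, 4 mm thick (2 mm either side of the axis plane), about 0.1 kg. When it lies flat its upper face is 12 mm above the counter.
- leveller: coffee leveller: a solid steel puck, 58 mm in diameter (54 mm at the foot), 30 mm tall, about 0.3 kg, standing on the left page where the leaf is to lie. Origin: centre of its underside. It slides when pushed.
- cup: small white ceramic mug, 68 mm wide, 58 mm tall, with a side handle; beyond the far end of the board; loose, to be left alone. Origin: centre of its underside.
- tamper: wooden tamper, 58 mm round base, 89 mm tall, narrow waist and knob; beyond the far end of the board; loose, to be left alone. Origin: centre of its underside.
- spoon: steel spoon 130 mm long lying along the right side of the board; loose, to be left alone. Origin: underside, near its middle.
- pitcher: steel milk pitcher, 80 mm wide, 100 mm tall, with a handle; on the counter to the right of the board; loose, to be left alone. Origin: centre of its underside.
- portafilter: portafilter, 70 mm steel basket with a black handle, about 220 mm long, lying on the counter to the left of the board; loose, to be left alone. Origin: under the basket's centre.

How it is judged (in metres and radians):
On the way, in this order (a step that is already met when the one before it is completed fails the run):
1. the leveller stands on the counter, clear of the board, the leaf not yet turned ((x of leveller in the frame of board above 0.122 m or x of leveller in the frame of board below -0.122 m or y of leveller in the frame of board above 0.177 m or y of leveller in the frame of board below -0.177 m) and height (world z) of leveller below 0.004 m and angle between leveller's own z axis and vertical below 0.1 rad and value of joint leaf below 1.5 rad), for 0.2 s.
2. the leaf has been turned past upright (value of joint leaf above 1.8 rad), for 0.1 s.
3. the leaf lies flat on the left side (value of joint leaf above 3.08 rad), for 0.2 s.
At the end, for the whole second after the job is handed in: The leaf lies flat on the left half (joint above 3.08 rad) at rest, and the leveller stands upright (within 0.1 rad) and still on the counter, wholly off the board: its centre more than 122 mm from the board's centre along the spine or more than 177 mm across it (value of joint leaf above 3.08 rad and velocity of joint leaf below 0.1 rad/s and (x of leveller in the frame of board above 0.122 m or x of leveller in the frame of board below -0.122 m or y of leveller in the frame of board above 0.177 m or y of leveller in the frame of board below -0.177 m) and height (world z) of leveller below 0.004 m and angle between leveller's own z axis and vertical below 0.1 rad and linear speed of leveller below 0.02 m/s); the robot touches nothing.
It fails at once if the leveller is lifted off the surface it slides on (height (world z) of leveller above 0.022 m).
It fails at once if the leveller is tipped over (angle between leveller's own z axis and vertical above 0.7 rad).
It fails at once if the leveller is gripped or shoved hard (over 30 N from the fingers) (contact force between the fingers and leveller above 30 N).
It fails at once if the leaf is pinched or forced (over 30 N from the fingers) (contact force between the fingers and leaf above 30 N).
It fails at once if one of the other loose things is disturbed (moved more than 15 mm) (distance of any of cup, tamper, spoon, pitcher, portafilter from where it was at the start of the episode above 0.015 m).
It also fails if it takes over 61 s, if anything falls off the work surface, if the arm or the gripper's body presses on something with over 40 N, if the wrist force passes 120 N, or if a joint passes its speed limit or range.

### The arm

A 6-joint arm with a two-finger parallel gripper is mounted at the origin on the work surface. World frame = base frame: x ahead of the robot, y to its left, z up, the work surface at z = 0. Lengths are in m, angles in degrees, forces in N, time in s.
With the tool pointing down it reaches from about 0.3 to 0.75 m from the base axis. Payload 8.5 kg.
Tool frame: the origin (TCP) lies on the mounting face of the last link; the fingertips stand 173 mm ahead of it and the grasp point (between the pads) lies 155 mm ahead of it (env.tips_ahead is the distance from the TCP to the fingertips, in m); z points along the fingers, x is the direction in which the jaws open and shut, and the axes are right-handed (so a half turn about z gives the same grasp; the last joint's range is limited). The gripper opens to 85 mm and grips with 20 to 120 N. Pads are 22 mm wide; open, the fingers measure 114 mm over their backs; the gripper's body (76 mm by 85 mm) begins 54 mm behind the grasp point. The pads swing forward as they close: fully open they stand 13 mm farther back than shut.
Start: joints at [55.044, 21.807, 74.336, -0, 83.858, -12.336], TCP at [0.212, 0.508, 0.405] pointing down, gripper open.
Joint ranges: [-178.18, 178.18], [-50.72, 133.34], [12.68, 142.11], [-81.47, 261.47], [9.98, 163.14], [-165.26, 165.26]. Speed limits (degrees/s): [136.94, 136.94, 180, 180, 180, 180].

### API

Orientations are given as a 3x3 rotation matrix whose columns are the frame's x, y, z axes.
In Python, from rig import env gives the robot as it stands. The module is installed in compiled form; this text tells all that it offers.
- The arm moves only by the tool step_arm, never from a script. Its argument "increments" is a list of rows, each an object of numbers: "x", "y", "z": the shift along the tool's x, y, z in cm; "wx", "wy", "wz": the turn, a rotation vector about the tool's x, y, z in rad; "gripper": the finger opening in cm, from 0 to 8.54. A call has 1 to 20 rows; each row shifts and turns the commanded pose from where the row before left it, along the tool's axes as they then stand; what a row does not reach is not made up. A row lasts 1/10 s, in which the tool goes at most 50 mm and 8.59 degrees, less where a joint would pass 70% of its speed; a pose out of reach is approached as far as the arm can. A call with a gripper value outside its range is refused whole. The fingers move at their own pace and stop on an object; "newtons" is the grip in N (left out, the last holds). Time passes only in rows, so rows that do not move let the fingers close. It gives the time, the measured TCP pose, the force and the opening at its end, in the units of the state.
- env.observe(): the state, without advancing time (a new reading comes with each control period).
- env.get_image(name): name is "scene" or "top"; returns a dict with "color" (384x512x3 uint8, blue, green, red), "camera_matrix" (3x3 intrinsics, pixels), "distortion" ([k1, k2, p1, p2, k3] as OpenCV has them; the pictures are not rectified), "rvec" (rotation vector, rad) and "tvec" (3), from world to camera coordinates, as OpenCV has them. Camera axes: x right, y down, z forward; pixel columns grow to the right and rows downward; lengths in m; the calibration is good to about 2 mm. A picture is of the moment at which its call begins. There is no depth.
- env.close_job(): hands the job in, once; it reports no verdict.
The state is a dict: "time_s": time; "q": joint angles; "qvel": joint speeds; "joint_efforts": joint torques, N m; "position": TCP position; "tool_rot": TCP orientation; "ft_force": force on the tool from outside, world axes, zero at the start; "wrist_torque": the same for the moment, N m; "grip_width": finger opening in m.
Only numpy, scipy, OpenCV 4.12 (cv2) and the standard library are available. Lean on these libraries where they do the work, as an engineer would, in place of code of your own. Each camera call takes 0.05 s, during which the arm holds its last target. There are 200 camera calls.

## Working session

There is one attempt and no reset: what is moved stays moved. The work goes in short steps, Python scripts to look and compute and a tool call to move; the robot and the scene stay as the last step left them, time stands still between calls to the robot, and variables do not carry over. Pictures are saved under pics/ and viewed, about 8 in all and at most 12, crops included, and the job is handed in when it is done.

Besides the shell and the picture viewer there is one more tool, called after "Emit:" as name([rows], argument=value, ...), one row to a line, values as JSON. step_arm: Moves the arm, as the interface text tells. Its arguments: {"type":"object","properties":{"increments":{"type":"array"},"newtons":{"type":"number"}},"required":["increments"]}

```bash
mkdir -p pics; cat > h.py <<'E'
import cv2, numpy as np
from rig import env
def cam(n):
    i=env.get_image(n); i['R']=cv2.Rodrigues(np.array(i['rvec'],float))[0]; i['t']=np.array(i['tvec'],float).ravel(); return i
def ray(i,px,z):
    p=cv2.undistortPoints(np.array(px,float).reshape(-1,1,2),np.array(i['camera_matrix']),np.array(i['distortion'])).reshape(-1,2)
    d=np.c_[p,np.ones(len(p))]@i['R']; c=-i['R'].T@i['t']
    return c+d*((z-c[2])/d[:,2])[:,None]
def proj(i,P):
    return cv2.projectPoints(np.array(P,float).reshape(-1,3),np.array(i['rvec']),np.array(i['tvec']),np.array(i['camera_matrix']),np.array(i['distortion']))[0].reshape(-1,2)
E
python3 - <<'E'
from h import *
for n in('top','scene'):
    i=cam(n); cv2.imwrite(f'pics/{n}0.png',cv2.resize(i['color'],(800,600))); cv2.imwrite(f'raw_{n}.png',i['color'])
    print(n,-i['R'].T@i['t'],i['R'][2])
s=env.observe(); print(s['time_s'],s['position'],s['tool_rot'],s['grip_width'],env.tips_ahead)
E
```

```text
top [0.52135401 0.02931887 1.25782018] [ 0.04776345  0.00249527 -0.99885556]
scene [ 1.46965038 -0.17395647  0.81040956] [-0.74063862  0.17763962 -0.64799583]
0.1 [0.21150559 0.5076409  0.40421094] [[ 3.84641058e-01  9.23065955e-01 -7.05700731e-04]
 [ 9.23065420e-01 -3.84641620e-01 -1.02698315e-03]
 [-1.21941505e-03 -2.56388056e-04 -9.99999224e-01]] 0.08531548965469503 0.1734
```

View pics/top0.png

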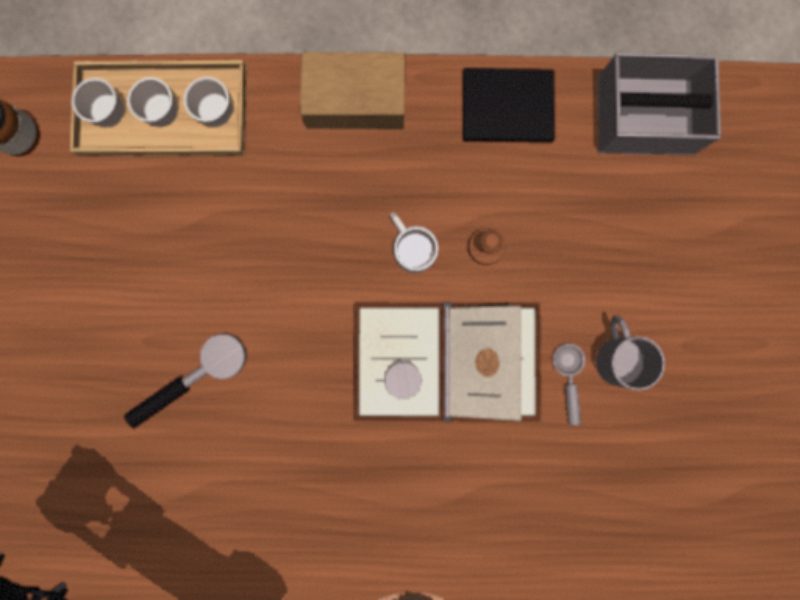

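View pics/scene0.png

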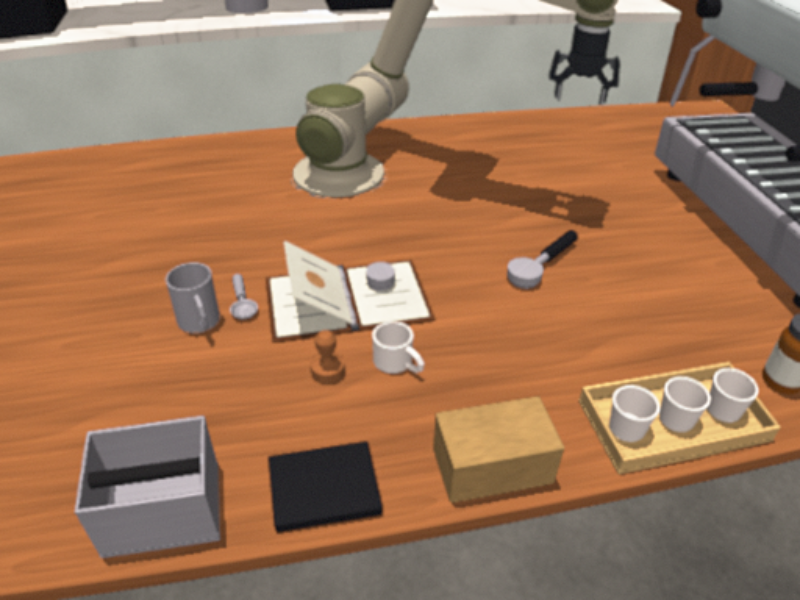

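```bash
python3 - <<'E'
from h import *
i=cam('top'); im=i['color']; k=.64
hsv=cv2.cvtColor(im,cv2.COLOR_BGR2HSV)
# board outline by approximate corners, refine: page white mask left & right
x0,x1,y0,y1=215,360,185,280
w=((hsv[...,1]<70)&(hsv[...,2]>120)).astype(np.uint8)
b=np.zeros_like(w); b[y0:y1,222:283]=w[y0:y1,222:283]
c=max(cv2.findContours(b,0,2)[0],key=cv2.contourArea); r=cv2.minAreaRect(c); print('left page px',r)
P=ray(i,cv2.boxPoints(r),.0075); print(np.round(P,4))
cs=ray(i,np.array([[355,303],[539,303],[539,420],[355,420]])*k,.006); print('corners',cs.round(4), cs.mean(0))
# leveller: darker than page
g=cv2.cvtColor(im,cv2.COLOR_BGR2GRAY); sub=im[225:262,240:276].mean(2); print(sub[::4,::4].astype(int))
print('lev approx',ray(i,[[403*k,379*k]],.0375))
cr=im[180:290,210:365]; cv2.imwrite('pics/crop.png',cv2.resize(cr,None,fx=5,fy=5,interpolation=cv2.INTER_CUBIC))
E
```

```text
left page px ((254.5, 231.0), (68.0, 51.0), 90.0)
[[ 0.5759  0.091   0.0075]
 [ 0.5772 -0.0367  0.0075]
 [ 0.4075 -0.038   0.0075]
 [ 0.4062  0.0891  0.0075]]
corners [[ 0.5837  0.0957  0.006 ]
 [ 0.5866 -0.2003  0.006 ]
 [ 0.399  -0.2009  0.006 ]
 [ 0.3966  0.0936  0.006 ]] [ 0.49146726 -0.05295892  0.006     ]
[[209 208 211 209 208 214 210 213 214]
 [165 162 156 152 138 156 160 160 169]
 [208 207 188 134 170 174 160 214 215]
 [211 210 150 180 176 177 178 197 213]
 [206 209 180 179 176 176 180 181 214]
 [209 206 181 182 178 177 182 179 214]
 [211 211 181 181 179 179 181 183 212]
 [211 215 212 191 177 178 189 215 215]
 [213 213 213 214 213 213 211 214 214]
 [213 212 212 214 212 211 212 213 212]]
lev approx [[0.46424318 0.01781691 0.0375    ]]
```

View pics/crop.png

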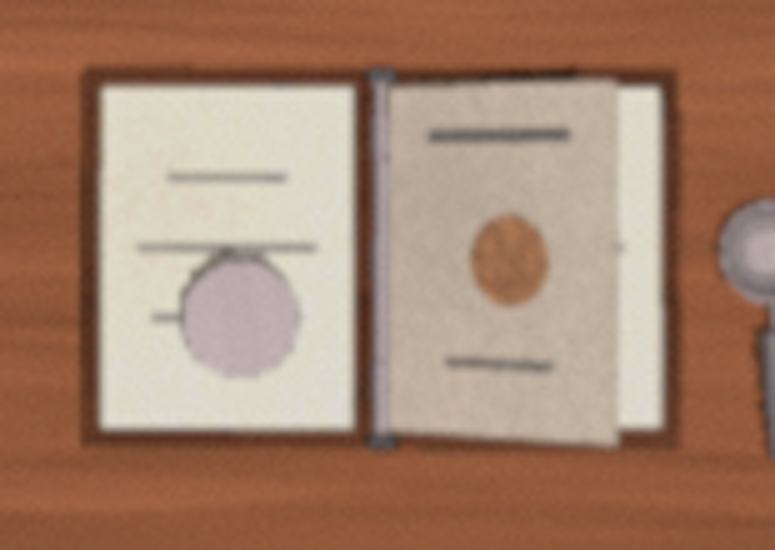

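```bash
python3 - <<'E'
from h import *
i=cam('top'); f=lambda u,v:[210+u/5-.4,180+v/5-.4]
print('spine',ray(i,[f(379,80),f(379,258),f(379,440)],.0135).round(4)); print('lev',ray(i,[f(241,315)],.0375).round(4))
print('boardedges',ray(i,[f(83,258),f(676,258),f(379,70),f(379,447)],.006).round(4))
yc=ray(i,[f(379,258)],.0135)[0,1]
e=[f(619,262)]
for th in np.arange(.5,1,.05):
    P=ray(i,e,.01+.132*np.sin(th))[0]; print(round(th,2),P.round(4),round(yc-.132*np.cos(th)-P[1],4))
s=cam('scene'); k=.64
for th in (.6,.7,.8,.9): print(th,(proj(s,[[x,yc-.132*np.cos(th),.01+.132*np.sin(th)] for x in(.406,.577)])/k).round())
E
```

```text
spine [[ 0.5805 -0.0498  0.0135]
 [ 0.4919 -0.0505  0.0135]
 [ 0.4017 -0.0512  0.0135]]
lev [[0.4641 0.0181 0.0375]]
boardedges [[ 0.4903  0.0971  0.006 ]
 [ 0.493  -0.2     0.006 ]
 [ 0.5859 -0.0503  0.006 ]
 [ 0.3975 -0.0517  0.006 ]]
0.5 [ 0.4924 -0.1606  0.0733] -0.0057
0.55 [ 0.4925 -0.1596  0.079 ] -0.0034
0.6 [ 0.4927 -0.1588  0.0845] -0.0007
0.65 [ 0.4928 -0.1579  0.0899] 0.0024
0.7 [ 0.4929 -0.1571  0.095 ] 0.0056
0.75 [ 0.4931 -0.1563  0.1   ] 0.0092
0.8 [ 0.4932 -0.1555  0.1047] 0.0131
0.85 [ 0.4933 -0.1548  0.1092] 0.0172
0.9 [ 0.4934 -0.1541  0.1134] 0.0216
0.95 [ 0.4935 -0.1535  0.1174] 0.0262
0.6 [[284. 244.]
 [291. 300.]]
0.7 [[287. 239.]
 [296. 294.]]
0.8 [[292. 234.]
 [300. 289.]]
0.9 [[296. 229.]
 [306. 284.]]
```

Emit:
step_arm([
  {"wz":0.147,"gripper":2.5},
  {"wz":0.147},
  {"wz":0.147},
  {"wz":0.147},
  {"wz":0.147},
  {"wz":0.147},
  {"wz":0.147},
  {"wz":0.147},
  {},
])

```text
invalid input at $.increments[0]: expected keys x, y, z, wx, wy, wz, gripper
```

Emit:
step_arm([
  {"x":1.2,"y":2.6},
  {"x":1.2,"y":2.6},
  {"x":1.2,"y":2.6},
  {"x":1.2,"y":2.6},
  {"x":1.2,"y":2.6},
  {"x":1.2,"y":2.6},
  {"x":1.2,"y":2.6},
  {"x":1.2,"y":2.6},
  {"x":1.2,"y":2.6},
  {"x":1.2,"y":2.6},
  {"x":1.2,"y":2.6},
  {"x":1.2,"y":2.6},
  {"x":1.2,"y":2.6},
  {"x":1.2,"y":2.6},
  {"x":1.2,"y":2.6},
  {"x":1.2,"y":2.6},
  {"x":1.2,"y":2.6},
  {"x":1.2,"y":2.6},
  {"x":1.2,"y":2.6},
  {},
])

```text
invalid input at $.increments[0]: expected keys x, y, z, wx, wy, wz, gripper
```

Emit:
step_arm([
  {"x":0,"y":0,"z":0,"wx":0,"wy":0,"wz":0.147,"gripper":2.5},
  {"x":0,"y":0,"z":0,"wx":0,"wy":0,"wz":0.147,"gripper":2.5},
  {"x":0,"y":0,"z":0,"wx":0,"wy":0,"wz":0.147,"gripper":2.5},
  {"x":0,"y":0,"z":0,"wx":0,"wy":0,"wz":0.147,"gripper":2.5},
  {"x":0,"y":0,"z":0,"wx":0,"wy":0,"wz":0.147,"gripper":2.5},
  {"x":0,"y":0,"z":0,"wx":0,"wy":0,"wz":0.147,"gripper":2.5},
  {"x":0,"y":0,"z":0,"wx":0,"wy":0,"wz":0.147,"gripper":2.5},
  {"x":0,"y":0,"z":0,"wx":0,"wy":0,"wz":0.147,"gripper":2.5},
  {"x":0,"y":0,"z":0,"wx":0,"wy":0,"wz":0,"gripper":2.5},
])

```text
time_s: 1.15
position: [0.2115, 0.5077, 0.4046]
tool_rot: [[1.0, -0.001, -0.0], [-0.001, -1.0, -0.0], [-0.0, 0.0, -1.0]]
ft_force: [0.1, 0.3, -0.1]
grip_width: 0.0248
```

Emit:
step_arm([
  {"x":1.9,"y":4,"z":0,"wx":0,"wy":0,"wz":0,"gripper":2.5},
  {"x":1.9,"y":4,"z":0,"wx":0,"wy":0,"wz":0,"gripper":2.5},
  {"x":1.9,"y":4,"z":0,"wx":0,"wy":0,"wz":0,"gripper":2.5},
  {"x":1.9,"y":4,"z":0,"wx":0,"wy":0,"wz":0,"gripper":2.5},
  {"x":1.9,"y":4,"z":0,"wx":0,"wy":0,"wz":0,"gripper":2.5},
  {"x":1.9,"y":4,"z":0,"wx":0,"wy":0,"wz":0,"gripper":2.5},
  {"x":1.9,"y":4,"z":0,"wx":0,"wy":0,"wz":0,"gripper":2.5},
  {"x":1.9,"y":4,"z":0,"wx":0,"wy":0,"wz":0,"gripper":2.5},
  {"x":1.9,"y":4,"z":0,"wx":0,"wy":0,"wz":0,"gripper":2.5},
  {"x":1.9,"y":4,"z":0,"wx":0,"wy":0,"wz":0,"gripper":2.5},
  {"x":1.9,"y":4,"z":0,"wx":0,"wy":0,"wz":0,"gripper":2.5},
  {"x":1.9,"y":4,"z":0,"wx":0,"wy":0,"wz":0,"gripper":2.5},
  {"x":1.9,"y":4,"z":0,"wx":0,"wy":0,"wz":0,"gripper":2.5},
  {"x":0.5,"y":1.5,"z":0,"wx":0,"wy":0,"wz":0,"gripper":2.5},
  {"x":0,"y":0,"z":0,"wx":0,"wy":0,"wz":0,"gripper":2.5},
])

```text
time_s: 2.65
position: [0.464, -0.0288, 0.4044]
tool_rot: [[1.0, 0.0, -0.001], [0.0, -1.0, 0.0], [-0.001, -0.0, -1.0]]
ft_force: [-0.1, 0.6, 0.2]
grip_width: 0.0251
```

Emit:
step_arm([
  {"x":0,"y":0,"z":3,"wx":0,"wy":0,"wz":0,"gripper":2.5},
  {"x":0,"y":0,"z":3,"wx":0,"wy":0,"wz":0,"gripper":2.5},
  {"x":0,"y":0,"z":3,"wx":0,"wy":0,"wz":0,"gripper":2.5},
  {"x":0,"y":0,"z":3,"wx":0,"wy":0,"wz":0,"gripper":2.5},
  {"x":0,"y":0,"z":3,"wx":0,"wy":0,"wz":0,"gripper":2.5},
  {"x":0,"y":0,"z":2,"wx":0,"wy":0,"wz":0,"gripper":2.5},
  {"x":0,"y":0,"z":0,"wx":0,"wy":0,"wz":0,"gripper":2.5},
])

```text
time_s: 3.35
position: [0.4627, -0.0259, 0.2331]
tool_rot: [[1.0, 0.003, -0.005], [0.003, -1.0, 0.002], [-0.005, -0.002, -1.0]]
ft_force: [0.5, 0.3, 0.8]
grip_width: 0.0246
```

```bash
python3 - <<'E'
from h import *
i=cam('scene'); o=env.observe(); p=np.array(o['position']); print(p,env.tips_ahead)
P=[p+[dx,0,-env.tips_ahead] for dx in(-.02,.02)]
q=proj(i,P); print(q)
c=np.mean(q,0).astype(int); c0=c-[70,60]
cr=i['color'][c0[1]:c0[1]+120,c0[0]:c0[0]+140]; cr=cv2.resize(cr,None,fx=5,fy=5,interpolation=cv2.INTER_CUBIC)
for a in q: cv2.circle(cr,tuple(((a-c0)*5).astype(int)),4,(0,0,255),1)
cv2.imwrite('pics/s1.png',cr); print(c0)
E
```

```text
[ 0.46315629 -0.02621455  0.2345388 ] 0.1734
[[227.79603695 164.39348731]
 [229.99862952 172.26959963]]
[158 108]
```

View pics/s1.png

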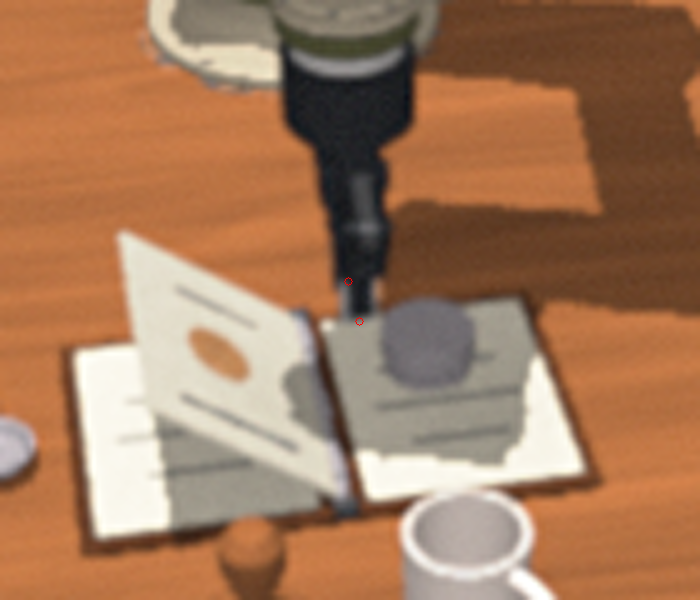

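Emit:
step_arm([
  {"x":0,"y":0,"z":1,"wx":0,"wy":0,"wz":0,"gripper":2.5},
  {"x":0,"y":0,"z":1,"wx":0,"wy":0,"wz":0,"gripper":2.5},
  {"x":0,"y":0,"z":1,"wx":0,"wy":0,"wz":0,"gripper":2.5},
  {"x":0,"y":0,"z":1,"wx":0,"wy":0,"wz":0,"gripper":2.5},
  {"x":0,"y":0,"z":0.5,"wx":0,"wy":0,"wz":0,"gripper":2.5},
  {"x":0,"y":0,"z":0,"wx":0,"wy":0,"wz":0,"gripper":2.5},
  {"x":0,"y":0,"z":0,"wx":0,"wy":0,"wz":0,"gripper":2.5},
])

```text
time_s: 4.1
position: [0.4636, -0.0274, 0.1897]
tool_rot: [[1.0, -0.0, -0.0], [-0.0, -1.0, 0.0], [-0.0, -0.0, -1.0]]
ft_force: [0.3, -0.5, -0.9]
grip_width: 0.0251
```

Emit:
step_arm([
  {"x":0,"y":-0.3,"z":0,"wx":0,"wy":0,"wz":0,"gripper":2.5},
  {"x":0,"y":-0.3,"z":0,"wx":0,"wy":0,"wz":0,"gripper":2.5},
  {"x":0,"y":-0.3,"z":0,"wx":0,"wy":0,"wz":0,"gripper":2.5},
  {"x":0,"y":-0.3,"z":0,"wx":0,"wy":0,"wz":0,"gripper":2.5},
  {"x":0,"y":-0.3,"z":0,"wx":0,"wy":0,"wz":0,"gripper":2.5},
  {"x":0,"y":-0.3,"z":0,"wx":0,"wy":0,"wz":0,"gripper":2.5},
  {"x":0,"y":-0.3,"z":0,"wx":0,"wy":0,"wz":0,"gripper":2.5},
  {"x":0,"y":-0.3,"z":0,"wx":0,"wy":0,"wz":0,"gripper":2.5},
  {"x":0,"y":-0.3,"z":0,"wx":0,"wy":0,"wz":0,"gripper":2.5},
  {"x":0,"y":-0.3,"z":0,"wx":0,"wy":0,"wz":0,"gripper":2.5},
  {"x":0,"y":-0.3,"z":0,"wx":0,"wy":0,"wz":0,"gripper":2.5},
  {"x":0,"y":-0.3,"z":0,"wx":0,"wy":0,"wz":0,"gripper":2.5},
])

```text
time_s: 5.3
position: [0.4636, 0.0089, 0.1898]
tool_rot: [[1.0, 0.0, 0.0], [0.0, -1.0, -0.0], [0.0, 0.0, -1.0]]
ft_force: [-0.2, -3.6, 2.3]
grip_width: 0.0252
```

Emit:
step_arm([
  {"x":0,"y":-0.3,"z":0,"wx":0,"wy":0,"wz":0,"gripper":2.5},
  {"x":0,"y":-0.3,"z":0,"wx":0,"wy":0,"wz":0,"gripper":2.5},
  {"x":0,"y":-0.3,"z":0,"wx":0,"wy":0,"wz":0,"gripper":2.5},
  {"x":0,"y":-0.3,"z":0,"wx":0,"wy":0,"wz":0,"gripper":2.5},
  {"x":0,"y":-0.3,"z":0,"wx":0,"wy":0,"wz":0,"gripper":2.5},
  {"x":0,"y":-0.3,"z":0,"wx":0,"wy":0,"wz":0,"gripper":2.5},
  {"x":0,"y":-0.3,"z":0,"wx":0,"wy":0,"wz":0,"gripper":2.5},
  {"x":0,"y":-0.3,"z":0,"wx":0,"wy":0,"wz":0,"gripper":2.5},
  {"x":0,"y":-0.3,"z":0,"wx":0,"wy":0,"wz":0,"gripper":2.5},
  {"x":0,"y":-0.3,"z":0,"wx":0,"wy":0,"wz":0,"gripper":2.5},
  {"x":0,"y":-0.3,"z":0,"wx":0,"wy":0,"wz":0,"gripper":2.5},
  {"x":0,"y":-0.3,"z":0,"wx":0,"wy":0,"wz":0,"gripper":2.5},
  {"x":0,"y":-0.3,"z":0,"wx":0,"wy":0,"wz":0,"gripper":2.5},
])

```text
time_s: 6.6
position: [0.4635, 0.0479, 0.1897]
tool_rot: [[1.0, 0.0, -0.0], [0.0, -1.0, -0.0], [-0.0, 0.0, -1.0]]
ft_force: [0.8, -3.1, 2.3]
grip_width: 0.0244
```

Emit:
step_arm([
  {"x":0,"y":-0.3,"z":0,"wx":0,"wy":0,"wz":0,"gripper":2.5},
  {"x":0,"y":-0.3,"z":0,"wx":0,"wy":0,"wz":0,"gripper":2.5},
  {"x":0,"y":-0.3,"z":0,"wx":0,"wy":0,"wz":0,"gripper":2.5},
  {"x":0,"y":-0.3,"z":0,"wx":0,"wy":0,"wz":0,"gripper":2.5},
  {"x":0,"y":-0.3,"z":0,"wx":0,"wy":0,"wz":0,"gripper":2.5},
  {"x":0,"y":-0.3,"z":0,"wx":0,"wy":0,"wz":0,"gripper":2.5},
  {"x":0,"y":-0.3,"z":0,"wx":0,"wy":0,"wz":0,"gripper":2.5},
  {"x":0,"y":-0.3,"z":0,"wx":0,"wy":0,"wz":0,"gripper":2.5},
  {"x":0,"y":-0.3,"z":0,"wx":0,"wy":0,"wz":0,"gripper":2.5},
  {"x":0,"y":-0.3,"z":0,"wx":0,"wy":0,"wz":0,"gripper":2.5},
  {"x":0,"y":-0.3,"z":0,"wx":0,"wy":0,"wz":0,"gripper":2.5},
])

```text
time_s: 7.7
position: [0.4635, 0.0809, 0.1897]
tool_rot: [[1.0, -0.0, -0.0], [-0.0, -1.0, -0.0], [-0.0, 0.0, -1.0]]
ft_force: [0.2, -2.6, -1.2]
grip_width: 0.0248
```

```bash
python3 - <<'E'
from h import *
i=cam('scene'); print(env.observe()['position'])
cr=i['color'][110:230,160:330]; cr=cv2.resize(cr,None,fx=4.5,fy=4.5,interpolation=cv2.INTER_CUBIC)
cv2.imwrite('pics/s2.png',cr)
E
```

```text
[0.46348482 0.0812388  0.18971415]
```

View pics/s2.png

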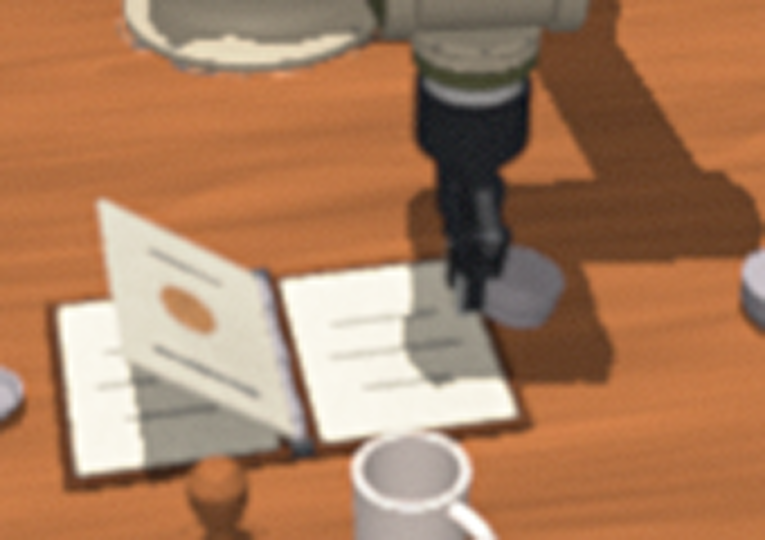

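The puck, at about (520,285) in the crop, is tilting over the board's left edge as intended, so I'll keep pushing.

Emit:
step_arm([
  {"x":0,"y":-0.25,"z":0,"wx":0,"wy":0,"wz":0,"gripper":2.5},
  {"x":0,"y":-0.25,"z":0,"wx":0,"wy":0,"wz":0,"gripper":2.5},
  {"x":0,"y":-0.25,"z":0,"wx":0,"wy":0,"wz":0,"gripper":2.5},
  {"x":0,"y":-0.25,"z":0,"wx":0,"wy":0,"wz":0,"gripper":2.5},
  {"x":0,"y":-0.25,"z":0,"wx":0,"wy":0,"wz":0,"gripper":2.5},
  {"x":0,"y":-0.25,"z":0,"wx":0,"wy":0,"wz":0,"gripper":2.5},
  {"x":0,"y":-0.25,"z":0,"wx":0,"wy":0,"wz":0,"gripper":2.5},
  {"x":0,"y":-0.25,"z":0,"wx":0,"wy":0,"wz":0,"gripper":2.5},
  {"x":0,"y":-0.25,"z":0,"wx":0,"wy":0,"wz":0,"gripper":2.5},
  {"x":0,"y":-0.25,"z":0,"wx":0,"wy":0,"wz":0,"gripper":2.5},
  {"x":0,"y":-0.25,"z":0,"wx":0,"wy":0,"wz":0,"gripper":2.5},
  {"x":0,"y":-0.25,"z":0,"wx":0,"wy":0,"wz":0,"gripper":2.5},
  {"x":0,"y":-0.25,"z":0,"wx":0,"wy":0,"wz":0,"gripper":2.5},
  {"x":0,"y":0,"z":0,"wx":0,"wy":0,"wz":0,"gripper":2.5},
])

```text
time_s: 9.15
position: [0.4635, 0.1135, 0.1897]
tool_rot: [[1.0, 0.0, -0.0], [0.0, -1.0, 0.0], [-0.0, -0.0, -1.0]]
ft_force: [-0.6, -1.7, -0.7]
grip_width: 0.0251
```

Emit:
step_arm([
  {"x":0,"y":1,"z":0,"wx":0,"wy":0,"wz":0,"gripper":2.5},
  {"x":0,"y":1,"z":0,"wx":0,"wy":0,"wz":0,"gripper":2.5},
  {"x":0,"y":0,"z":-4,"wx":0,"wy":0,"wz":0,"gripper":0},
  {"x":0,"y":0,"z":-4,"wx":0,"wy":0,"wz":0,"gripper":0},
  {"x":0,"y":0,"z":-4,"wx":0,"wy":0,"wz":0,"gripper":0},
  {"x":0,"y":0,"z":-4,"wx":0,"wy":0,"wz":0,"gripper":0},
  {"x":0,"y":0,"z":-2,"wx":0,"wy":0,"wz":0,"gripper":0},
  {"x":0,"y":4,"z":0,"wx":0,"wy":0,"wz":0,"gripper":0},
  {"x":0,"y":4,"z":0,"wx":0,"wy":0,"wz":0,"gripper":0},
  {"x":0,"y":4,"z":0,"wx":0,"wy":0,"wz":0,"gripper":0},
  {"x":0,"y":0,"z":0,"wx":0,"wy":0,"wz":0,"gripper":0},
])

```text
time_s: 10.25
position: [0.4635, -0.0311, 0.3697]
tool_rot: [[1.0, -0.005, 0.0], [-0.005, -1.0, -0.001], [0.0, 0.001, -1.0]]
ft_force: [-0.9, 0.9, -1.0]
grip_width: -0.0003
```

```bash
python3 - <<'E'
from h import *
t=cam('top');i=cam('scene'); o=env.observe(); print(o['position'],o['grip_width'])
a=cv2.resize(t['color'][180:290,180:340],None,fx=2.5*.95,fy=2.5*.95,interpolation=cv2.INTER_CUBIC)
b=cv2.resize(i['color'][110:230,160:330],None,fx=2.2,fy=2.2,interpolation=cv2.INTER_CUBIC)
h=max(a.shape[0],b.shape[0]); pad=lambda m:cv2.copyMakeBorder(m,0,h-m.shape[0],0,0,0)
cv2.imwrite('pics/s3.png',np.hstack([pad(a),pad(b)]))
E
```

```text
[ 0.46328663 -0.02796002  0.36961964] -0.0004933859962151295
```

View pics/s3.png

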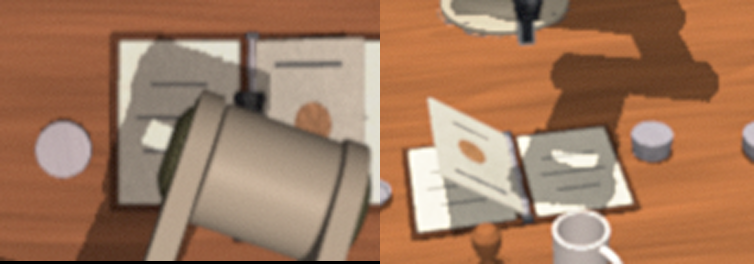

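The leveller stands upright on the counter, with its top at about (63,149) in the top crop and y about 0.146. The page is clear. Next I move to the right of the leaf's free edge with the fingers shut.

Emit:
step_arm([
  {"x":0.7,"y":4.3,"z":0,"wx":0,"wy":0,"wz":0,"gripper":0},
  {"x":0.7,"y":4.3,"z":0,"wx":0,"wy":0,"wz":0,"gripper":0},
  {"x":0.7,"y":4.3,"z":0,"wx":0,"wy":0,"wz":0,"gripper":0},
  {"x":0.7,"y":4.3,"z":0,"wx":0,"wy":0,"wz":0,"gripper":0},
  {"x":0,"y":0,"z":0,"wx":0,"wy":0,"wz":0,"gripper":0},
  {"x":0,"y":0,"z":0,"wx":0,"wy":0,"wz":0,"gripper":0},
  {"x":0,"y":0,"z":3,"wx":0,"wy":0,"wz":0,"gripper":0},
  {"x":0,"y":0,"z":3,"wx":0,"wy":0,"wz":0,"gripper":0},
  {"x":0,"y":0,"z":3,"wx":0,"wy":0,"wz":0,"gripper":0},
  {"x":0,"y":0,"z":3,"wx":0,"wy":0,"wz":0,"gripper":0},
  {"x":0,"y":0,"z":1,"wx":0,"wy":0,"wz":0,"gripper":0},
  {"x":0,"y":0,"z":0,"wx":0,"wy":0,"wz":0,"gripper":0},
  {"x":0,"y":0,"z":0,"wx":0,"wy":0,"wz":0,"gripper":0},
])

```text
time_s: 11.65
position: [0.4919, -0.1983, 0.241]
tool_rot: [[1.0, 0.001, 0.001], [0.001, -1.0, -0.001], [0.001, 0.001, -1.0]]
ft_force: [0.0, 0.4, -0.4]
grip_width: 0.0
```

```bash
python3 - <<'E'
from h import *
i=cam('scene'); o=env.observe(); print(o['position'],o['time_s'],o['ft_force'])
cr=i['color'][100:230,120:290]; cr=cv2.resize(cr,None,fx=4.5,fy=4.5,interpolation=cv2.INTER_CUBIC)
cv2.imwrite('pics/s4.png',cr)
E
```

```text
[ 0.49189638 -0.19852255  0.24123088] 11.7 [ 0.28555016 -0.09922962  0.94526721]
```

View pics/s4.png

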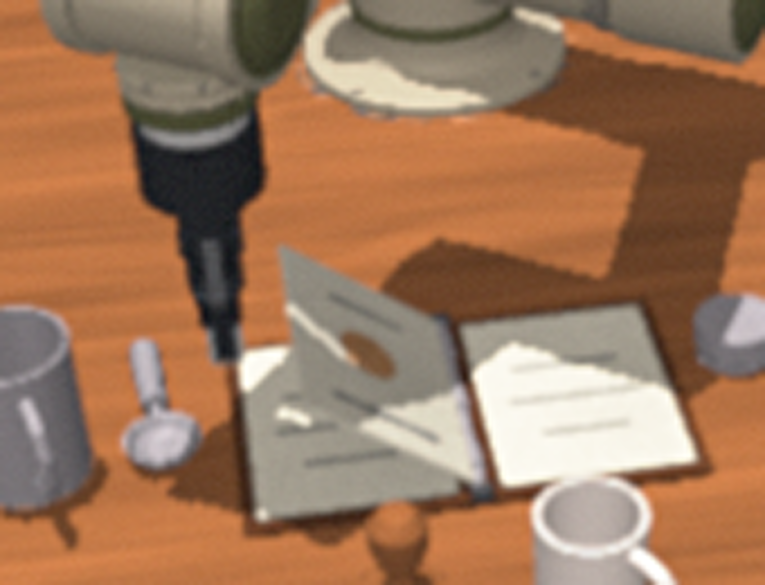

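Emit:
step_arm([
  {"x":0,"y":-0.7,"z":0,"wx":0,"wy":0,"wz":0,"gripper":0},
  {"x":0,"y":-0.7,"z":0,"wx":0,"wy":0,"wz":0,"gripper":0},
  {"x":0,"y":-0.7,"z":0,"wx":0,"wy":0,"wz":0,"gripper":0},
  {"x":0,"y":-0.4,"z":0,"wx":0,"wy":0,"wz":0,"gripper":0},
  {"x":0,"y":-0.4,"z":0,"wx":0,"wy":0,"wz":0,"gripper":0},
  {"x":0,"y":-0.4,"z":-0.4,"wx":0,"wy":0,"wz":0,"gripper":0},
  {"x":0,"y":-0.4,"z":-0.45,"wx":0,"wy":0,"wz":0,"gripper":0},
  {"x":0,"y":-0.4,"z":-0.45,"wx":0,"wy":0,"wz":0,"gripper":0},
  {"x":0,"y":-0.4,"z":-0.45,"wx":0,"wy":0,"wz":0,"gripper":0},
])

```text
time_s: 12.6
position: [0.4915, -0.1536, 0.2577]
tool_rot: [[1.0, -0.0, 0.0], [-0.0, -1.0, -0.0], [0.0, 0.0, -1.0]]
ft_force: [0.2, -1.3, -0.4]
grip_width: -0.0001
```

Emit:
step_arm([
  {"x":0,"y":-0.5,"z":-0.4,"wx":0,"wy":0,"wz":0,"gripper":0},
  {"x":0,"y":-0.5,"z":-0.4,"wx":0,"wy":0,"wz":0,"gripper":0},
  {"x":0,"y":-0.5,"z":-0.4,"wx":0,"wy":0,"wz":0,"gripper":0},
  {"x":0,"y":-0.5,"z":-0.4,"wx":0,"wy":0,"wz":0,"gripper":0},
])

```text
time_s: 13.0
position: [0.4915, -0.1333, 0.2735]
tool_rot: [[1.0, -0.0, -0.0], [-0.0, -1.0, 0.0], [-0.0, -0.0, -1.0]]
ft_force: [1.0, -0.8, -1.0]
grip_width: 0.0
```

```bash
python3 - <<'E'
from h import *
i=cam('scene'); o=env.observe(); print(o['position'],o['time_s'],o['ft_force'])
cr=i['color'][100:230,120:290]; cr=cv2.resize(cr,None,fx=4.5,fy=4.5,interpolation=cv2.INTER_CUBIC)
cv2.imwrite('pics/s5.png',cr)
E
```

```text
[ 0.49149606 -0.1327264   0.2739962 ] 13.05 [ 0.37979494 -0.26373707 -0.13375426]
```

View pics/s5.png

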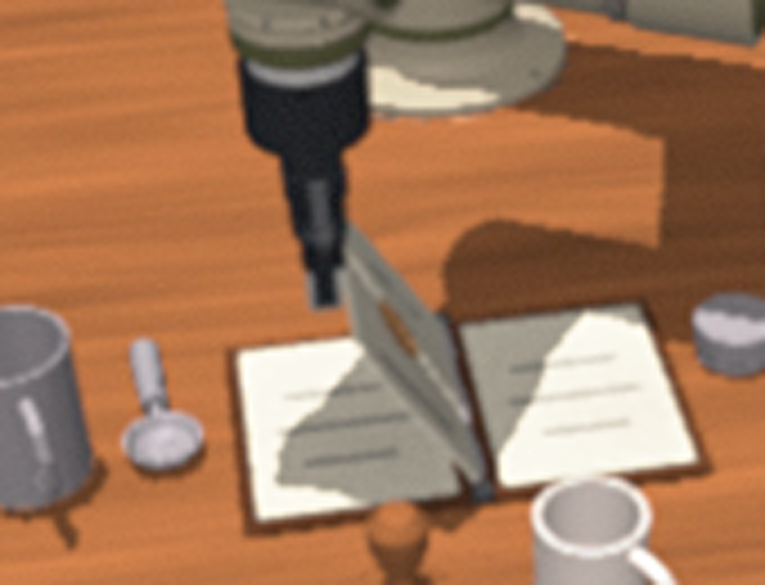

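Emit:
step_arm([
  {"x":0,"y":-0.6,"z":-0.3,"wx":0,"wy":0,"wz":0,"gripper":0},
  {"x":0,"y":-0.6,"z":-0.3,"wx":0,"wy":0,"wz":0,"gripper":0},
  {"x":0,"y":-0.6,"z":-0.3,"wx":0,"wy":0,"wz":0,"gripper":0},
  {"x":0,"y":-0.6,"z":-0.3,"wx":0,"wy":0,"wz":0,"gripper":0},
  {"x":0,"y":-0.64,"z":-0.2,"wx":0,"wy":0,"wz":0,"gripper":0},
  {"x":0,"y":-0.64,"z":-0.2,"wx":0,"wy":0,"wz":0,"gripper":0},
  {"x":0,"y":-0.64,"z":-0.2,"wx":0,"wy":0,"wz":0,"gripper":0},
  {"x":0,"y":-0.64,"z":-0.2,"wx":0,"wy":0,"wz":0,"gripper":0},
  {"x":0,"y":-0.7,"z":0,"wx":0,"wy":0,"wz":0,"gripper":0},
  {"x":0,"y":-0.7,"z":0,"wx":0,"wy":0,"wz":0,"gripper":0},
  {"x":0,"y":-0.7,"z":0,"wx":0,"wy":0,"wz":0,"gripper":0},
])

```text
time_s: 14.15
position: [0.4915, -0.0627, 0.2933]
tool_rot: [[1.0, -0.0, 0.0], [-0.0, -1.0, -0.0], [0.0, 0.0, -1.0]]
ft_force: [-0.1, -1.2, 0.6]
grip_width: -0.0001
```

Emit:
step_arm([
  {"x":0,"y":-0.6,"z":0.1,"wx":0,"wy":0,"wz":0,"gripper":0},
  {"x":0,"y":-0.6,"z":0.1,"wx":0,"wy":0,"wz":0,"gripper":0},
  {"x":0,"y":-0.6,"z":0.1,"wx":0,"wy":0,"wz":0,"gripper":0},
  {"x":0,"y":-0.6,"z":0.1,"wx":0,"wy":0,"wz":0,"gripper":0},
  {"x":0,"y":-0.6,"z":0.1,"wx":0,"wy":0,"wz":0,"gripper":0},
  {"x":0,"y":-0.6,"z":0.1,"wx":0,"wy":0,"wz":0,"gripper":0},
  {"x":0,"y":-0.59,"z":0.29,"wx":0,"wy":0,"wz":0,"gripper":0},
  {"x":0,"y":-0.59,"z":0.29,"wx":0,"wy":0,"wz":0,"gripper":0},
  {"x":0,"y":-0.59,"z":0.29,"wx":0,"wy":0,"wz":0,"gripper":0},
  {"x":0,"y":-0.59,"z":0.29,"wx":0,"wy":0,"wz":0,"gripper":0},
  {"x":0,"y":-0.59,"z":0.29,"wx":0,"wy":0,"wz":0,"gripper":0},
])

```text
time_s: 15.25
position: [0.4915, 0.0027, 0.2724]
tool_rot: [[1.0, -0.0, -0.0], [-0.0, -1.0, -0.0], [-0.0, 0.0, -1.0]]
ft_force: [0.0, -2.2, 0.6]
grip_width: 0.0002
```

```bash
python3 - <<'E'
from h import *
i=cam('scene'); o=env.observe(); print(o['position'],o['time_s'],o['ft_force'])
cr=i['color'][100:230,120:290]; cr=cv2.resize(cr,None,fx=4.5,fy=4.5,interpolation=cv2.INTER_CUBIC)
cv2.imwrite('pics/s6.png',cr)
E
```

```text
[0.49135249 0.00338131 0.27200086] 15.3 [-0.69711007 -0.54268037  0.19173595]
```

View pics/s6.png

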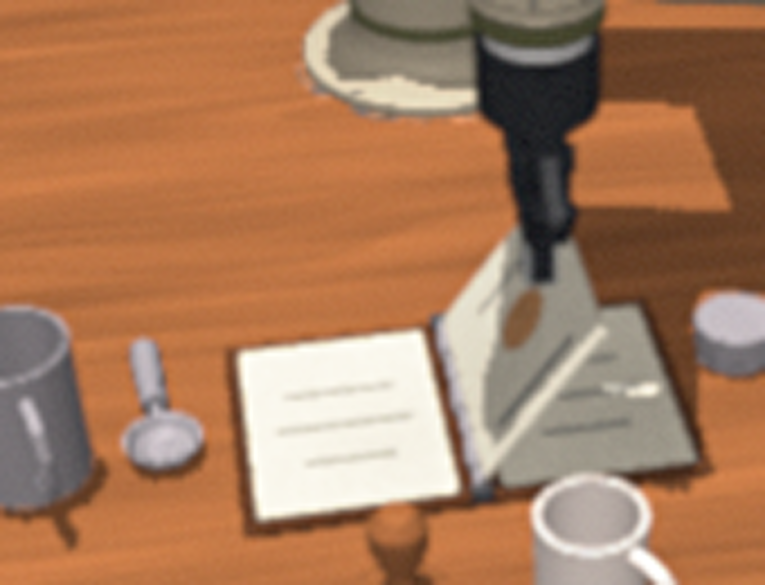

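Emit:
step_arm([
  {"x":0,"y":-0.44,"z":0.42,"wx":0,"wy":0,"wz":0,"gripper":0},
  {"x":0,"y":-0.44,"z":0.42,"wx":0,"wy":0,"wz":0,"gripper":0},
  {"x":0,"y":-0.44,"z":0.42,"wx":0,"wy":0,"wz":0,"gripper":0},
  {"x":0,"y":-0.44,"z":0.42,"wx":0,"wy":0,"wz":0,"gripper":0},
  {"x":0,"y":-0.44,"z":0.42,"wx":0,"wy":0,"wz":0,"gripper":0},
  {"x":0,"y":-0.32,"z":0.57,"wx":0,"wy":0,"wz":0,"gripper":0},
  {"x":0,"y":-0.32,"z":0.57,"wx":0,"wy":0,"wz":0,"gripper":0},
  {"x":0,"y":-0.32,"z":0.57,"wx":0,"wy":0,"wz":0,"gripper":0},
  {"x":0,"y":-0.32,"z":0.57,"wx":0,"wy":0,"wz":0,"gripper":0},
  {"x":0,"y":-0.32,"z":0.57,"wx":0,"wy":0,"wz":0,"gripper":0},
  {"x":0,"y":-0.14,"z":0.5,"wx":0,"wy":0,"wz":0,"gripper":0},
  {"x":0,"y":-0.14,"z":0.5,"wx":0,"wy":0,"wz":0,"gripper":0},
  {"x":0,"y":-0.14,"z":0.5,"wx":0,"wy":0,"wz":0,"gripper":0},
  {"x":0,"y":-0.14,"z":0.5,"wx":0,"wy":0,"wz":0,"gripper":0},
])

```text
time_s: 16.7
position: [0.4915, 0.0459, 0.2028]
tool_rot: [[1.0, -0.0, 0.0], [-0.0, -1.0, -0.0], [0.0, 0.0, -1.0]]
ft_force: [0.0, -1.0, 0.4]
grip_width: -0.0001
```

Emit:
step_arm([
  {"x":0,"y":0,"z":0.3,"wx":0,"wy":0,"wz":0,"gripper":0},
  {"x":0,"y":0,"z":0.3,"wx":0,"wy":0,"wz":0,"gripper":0},
  {"x":0,"y":0,"z":0.2,"wx":0,"wy":0,"wz":0,"gripper":0},
  {"x":0,"y":0,"z":0.1,"wx":0,"wy":0,"wz":0,"gripper":0},
  {"x":0,"y":0,"z":0,"wx":0,"wy":0,"wz":0,"gripper":0},
])

```text
time_s: 17.2
position: [0.4915, 0.0458, 0.1942]
tool_rot: [[1.0, -0.0, -0.0], [-0.0, -1.0, -0.0], [-0.0, 0.0, -1.0]]
ft_force: [-0.6, 0.4, -0.3]
grip_width: 0.0002
```

Emit:
step_arm([
  {"x":0,"y":0,"z":0.15,"wx":0,"wy":0,"wz":0,"gripper":0},
  {"x":0,"y":0,"z":0.15,"wx":0,"wy":0,"wz":0,"gripper":0},
  {"x":0,"y":0,"z":0.15,"wx":0,"wy":0,"wz":0,"gripper":0},
  {"x":0,"y":0,"z":0.15,"wx":0,"wy":0,"wz":0,"gripper":0},
  {"x":0,"y":0,"z":0.1,"wx":0,"wy":0,"wz":0,"gripper":0},
  {"x":0,"y":0,"z":0,"wx":0,"wy":0,"wz":0,"gripper":0},
])

```text
time_s: 17.8
position: [0.4915, 0.0459, 0.1871]
tool_rot: [[1.0, 0.0, -0.0], [0.0, -1.0, -0.0], [-0.0, 0.0, -1.0]]
ft_force: [-0.5, 0.8, -0.0]
grip_width: -0.0003
```

Emit:
step_arm([
  {"x":0,"y":0,"z":0.1,"wx":0,"wy":0,"wz":0,"gripper":0},
  {"x":0,"y":0,"z":0.05,"wx":0,"wy":0,"wz":0,"gripper":0},
  {"x":0,"y":0,"z":0,"wx":0,"wy":0,"wz":0,"gripper":0},
  {"x":0,"y":0,"z":0,"wx":0,"wy":0,"wz":0,"gripper":0},
])

```text
time_s: 18.2
position: [0.4915, 0.0458, 0.1857]
tool_rot: [[1.0, -0.0, -0.0], [-0.0, -1.0, -0.0], [-0.0, 0.0, -1.0]]
ft_force: [0.4, -0.6, 0.2]
grip_width: 0.0002
```

Emit:
step_arm([
  {"x":0,"y":0,"z":0.05,"wx":0,"wy":0,"wz":0,"gripper":0},
  {"x":0,"y":0,"z":0.05,"wx":0,"wy":0,"wz":0,"gripper":0},
  {"x":0,"y":0,"z":0,"wx":0,"wy":0,"wz":0,"gripper":0},
])

```text
time_s: 18.5
position: [0.4915, 0.0459, 0.1853]
tool_rot: [[1.0, 0.0, 0.001], [0.0, -1.0, -0.0], [0.001, 0.0, -1.0]]
ft_force: [-2.3, -0.5, 7.8]
grip_width: 0.0
```

Commanded down 1 mm, the tool moved only 0.4 mm and felt 7.8 N, so the leaf is on its stop. I'll retract and check.

Emit:
step_arm([
  {"x":0,"y":0,"z":-0.5,"wx":0,"wy":0,"wz":0,"gripper":0},
  {"x":0,"y":0,"z":-2,"wx":0,"wy":0,"wz":0,"gripper":0},
  {"x":0,"y":0,"z":-4,"wx":0,"wy":0,"wz":0,"gripper":0},
  {"x":0,"y":0,"z":-4,"wx":0,"wy":0,"wz":0,"gripper":0},
  {"x":0,"y":0,"z":-4,"wx":0,"wy":0,"wz":0,"gripper":0},
  {"x":0,"y":0,"z":-4,"wx":0,"wy":0,"wz":0,"gripper":0},
  {"x":0,"y":0,"z":0,"wx":0,"wy":0,"wz":0,"gripper":0},
])

```text
time_s: 19.2
position: [0.4917, 0.0459, 0.3747]
tool_rot: [[1.0, 0.0, 0.01], [0.0, -1.0, -0.001], [0.01, 0.001, -1.0]]
ft_force: [0.6, -0.6, 0.2]
grip_width: 0.0
```

```bash
python3 - <<'E'
from h import *
i=cam('scene'); t=cam('top'); o=env.observe(); print(o['position'],o['time_s'],o['ft_force'])
H=-.0505
for th in(3.0,3.08,3.14): print(th,((proj(i,[[x,H-.132*np.cos(th)+0,.012+.132*np.sin(th)] for x in(.406,.577)])-[140,110])*4.5).round())
cr=i['color'][110:240,140:310]; cr=cv2.resize(cr,None,fx=4.5,fy=4.5,interpolation=cv2.INTER_CUBIC)
cv2.imwrite('pics/s7.png',cr)
c0=t['color'][220:270,185:230]; g=((c0.max(2).astype(int)-c0.min(2))<60).astype(np.uint8)
c=max(cv2.findContours(g,0,2)[0],key=cv2.contourArea); (a,b),r=cv2.minEnclosingCircle(c); print('lev',ray(t,[[185+a,220+b]],.03),r)
E
```

```text
[0.49123906 0.04592761 0.3700415 ] 19.3 [-0.37599579 -0.01876862  0.40596027]
3.0 [[538. 233.]
 [596. 387.]]
3.08 [[539. 245.]
 [597. 399.]]
3.14 [[539. 254.]
 [597. 409.]]
lev [[0.45799624 0.12783117 0.03      ]] 29.26184844970703
```

View pics/s7.png

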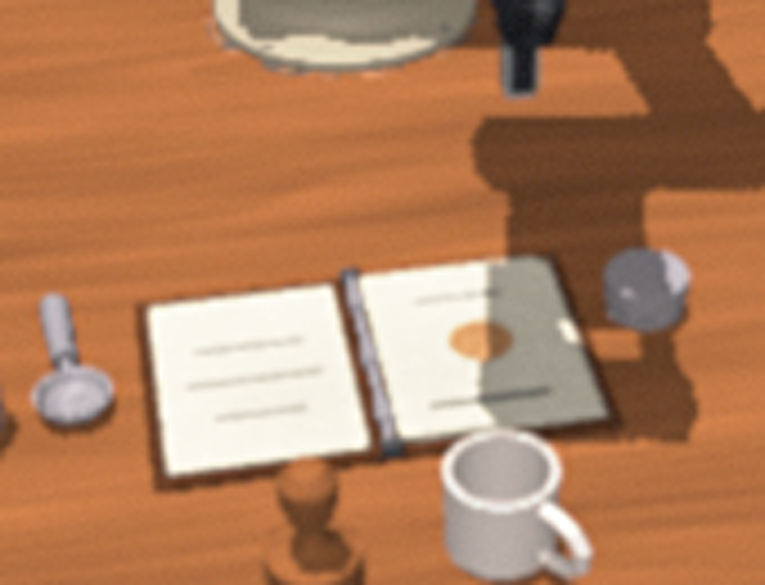

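The leaf lies flat, with its printed page and spot at (480,340) and its lit and shaded parts in one plane. The stop was felt at a tip height of 12 mm. The leveller mask failed (a 29 px radius is too big for the puck), so I recheck the leveller from the earlier pixel with a tighter mask.

```bash
python3 - <<'E'
from h import *
t=cam('top'); print(ray(t,[[206.5,242.7]],.03))
c0=t['color'][222:264,186:227]; s=cv2.cvtColor(c0,cv2.COLOR_BGR2HSV)[...,1]; g=(s<70).astype(np.uint8)
c=max(cv2.findContours(g,0,2)[0],key=cv2.contourArea); (a,b),r=cv2.minEnclosingCircle(c); P=ray(t,[[186+a,222+b]],.03)[0]; print(P,r,'board y',P[1]+.051)
env.close_job()
E
```

```text
[[0.46222167 0.1438486  0.03      ]]
[0.46287746 0.12911858 0.03      ] 24.545974731445312 board y 0.18011857880174437
the job is handed in; nothing more can be done
```

I turned the leaf over onto the left half and handed the job in after about 19 s of robot time; the hand-in reports no verdict.

- **Leveller:** I pushed it left off the board with the two fingers 25 mm apart. The end-of-call force readings stayed under 5 N. The pictures show it upright on the counter, clear of the board.
- **Leveller position:** Reading its pixel in the top view by hand puts it at board y of about 0.195 m, against a limit of 0.177 m. Finger travel and puck size give about 0.19 m. Both automatic mask checks at the end failed: their circles came out about twice the puck's size, so I set aside their centres (the last gave 0.180 m).
- **Leaf:** I pushed it up and over with the shut fingertips, then pressed it down until the arm met 7.8 N with the tips 12 mm above the counter. That matches the height of a flat leaf against its stop. The last picture shows it flat.
- **Other things:** The spoon, cup and tamper look undisturbed in that picture. I did not measure their positions, or check the pitcher and portafilter at the end. The fingers were about 0.2 m above the board at hand-in, touching nothing.

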